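# Load the drum sander and shift its feed into third

## Task

With the drum sander's feed lever still in neutral, lay the longer of the two walnut box lids flat and straight on the belt, its leading end touching the infeed roller, and let go of it. Then take the feed lever through its zigzag gate, first, second, third, and leave it right in the side notch of third gear. Leave everything else on the bench where it is.

Things in the scene. Friction and masses are not known exactly. Their poses are not given: they have to be found in the camera images.
- sander: Bench drum sander, fixed, place and yaw vary. Origin on the bench (z = 0) under the belt's middle; y = feed direction, towards the white head; x = across the belt, away from the robot. In this frame (mm): head from y = 115 on, up to z = 360; column with crank wheel x 125-225, y 165-285, z to 325; feed gearbox on the belt's far side x 115-220, y -145 to 45, z to 150, its motor on to x = 305.
- belt_mid (a point): Point on the belt's surface, 110 mm straight above the sander's origin, same axes. The belt is dark and flat, 205 mm wide (x -102 to 102 mm), free from y = -160 mm to the infeed roller; aluminium side rails beside it lie 3 mm lower.
- roller_stop (a point): Point on the belt's centre line, on its surface, where the leading end of an 18 mm board is stopped by the infeed roller; 100 mm ahead (y) of belt_mid, same axes. The roller (black, 38 mm thick, along x, fixed in front of the head) has its axis 15 mm beyond this point and 30 mm above the belt, 11 mm free under it.
- lever_pivot (a point): Cross pivot of the feed lever, inside the gearbox 40 mm above the bench; fixed, same axes as the sander. The knob's centre moves on a sphere of 185 mm radius about it: when the rod stands at the point P of the gate (see gate_mid), the knob's centre is on the line from this pivot through P.
- gate_mid (a point): Middle of the gate slot, in the top of the level steel gate plate, 110 mm above the pivot; sander's axes. The slot, 15 mm wide for a 9 mm rod, is a zigzag; its centre line by (x, y) in mm from here: neutral (-11,-36), along to (-11,-12), across to first (11,-12), along to (11,12), across to second (-11,12), along to (-11,36), across to third (11,36), the end.
- knob (a point): Centre of the black ball knob, 32 mm in diameter, on top of the feed lever, 185 mm from the pivot; the upper face of the gate plate is about 65 mm below it. z points along the lever, upwards. The lever stays where it is left (1 to 2 N at the knob move it) and swings freely where the slot lets it.
- shift_fore (a joint): Swing of the lever along the feed direction, rad: 0 in neutral, grows towards the head: first 0.208, second 0.425, third 0.633 (each +-0.027 by the slot's play).
- shift_side (a joint): Swing of the lever across, rad: 0 on the robot's side of the gate (neutral, second), 0.19 on the far side (first, third), +-0.027 by the slot's play.
- long_lid_mid (a point): Centre of the longer lid, a plain walnut board 170 x 60 x 18 mm, lying flat on the bench at the start; y along its length, x across its 60 mm width, z up (9 mm above its underside). 0.09 to 0.18 kg.
- short_lid_mid (a point): Centre of the other walnut lid, 120 x 60 x 18 mm, same axes; leave alone. The two lids lie side by side, either one the nearer.
- walnut_box: closed walnut box, 160 x 95 x 65 mm high, origin at the centre of its underside; leave alone
- sand_block: cork sanding block, 110 x 66 x 34 mm high, origin at the centre of its underside; leave alone
- stain_tin: closed round metal tin, 77 mm wide, 90 mm high, origin at the centre of its underside; leave alone
- stain_brush: flat paint brush with a wooden handle, lying on the bench behind the lids; leave alone
- putty_knife: spatula lying on the bench between the lids and the robot; leave alone

How it is judged:
On the way, in this order (a step that is already met when the one before it is completed fails the run):
1. the longer lid lies flat and straight on the belt against the infeed roller, let go, the lever still in neutral (x of long_lid_mid in the frame of sander between -0.072 and 0.072 m and y of long_lid_mid in the frame of sander between 0.0095 and 0.03 m and z of long_lid_mid in the frame of sander between 0.115 and 0.123 m and angle between the y axis of long_lid_mid and the y axis of sander, either way round below 0.09 rad and contact force between the fingers and long_lid below 0.1 N and value of joint shift_fore below 0.11 rad), for 0.3 s.
2. the lever comes across into first (value of joint shift_fore between 0.15 and 0.265 rad and value of joint shift_side above 0.15 rad), for 0.02 s.
3. the lever comes across into second (value of joint shift_fore between 0.365 and 0.485 rad and value of joint shift_side below 0.04 rad), for 0.02 s.
4. the lever comes across into the notch of third (value of joint shift_fore above 0.58 rad and value of joint shift_side above 0.14 rad), for 0.2 s.
At the end, for the whole second after the job is handed in: The lever rests in third: fore swing over 0.58, side swing over 0.14 rad. The longer lid lies flat on the belt, within 5 degrees of the feed direction, fully on the belt's width, its leading end within about 5 mm of touching the infeed roller. Nothing is held (all of step 4 and contact force between the fingers and shift_side below 0.1 N and x of long_lid_mid in the frame of sander between -0.072 and 0.072 m and y of long_lid_mid in the frame of sander between 0.0095 and 0.03 m and z of long_lid_mid in the frame of sander between 0.115 and 0.123 m and angle between the y axis of long_lid_mid and the y axis of sander, either way round below 0.09 rad and contact force between the fingers and long_lid below 0.1 N and linear speed of long_lid below 0.02 m/s).
It fails at once if the shorter lid is shifted by more than 30 mm (distance of short_lid_mid from where it was at the start of the episode above 0.03 m).
It fails at once if another thing on the bench is shifted by more than 30 mm (distance of any of walnut_box, sand_block, stain_tin, stain_brush, putty_knife from where it was at the start of the episode above 0.03 m).
It also fails if it takes over 58 s, if anything falls off the work surface, if the arm or the gripper's body presses on something with over 40 N, if the wrist force passes 120 N, or if a joint passes its speed limit or range.

## Robot

A 7-joint arm with a two-finger parallel gripper is mounted at the origin on the work surface. World frame = base frame: x ahead of the robot, y to its left, z up, the work surface at z = 0. Lengths are in m, angles in rad, forces in N, time in s.
With the tool pointing down it reaches from about 0.4 to 0.85 m from the base axis. Payload 4.5 kg.
Tool frame: the origin (TCP) lies on the centre line of the jaws, within the pads' length; the fingertips stand r.tcp_to_tips ahead of it and the grasp point (between the pads) lies 11 mm behind it (r.tcp_to_tips is the distance from the TCP to the fingertips, in m); y points along the fingers, x is the direction in which the jaws open and shut, and the axes are right-handed (so a half turn about y gives the same grasp; the last joint's range is limited). The gripper opens to 88 mm and grips with 3 to 60 N. Pads are 18 mm wide; open, the fingers measure 123 mm over their backs; the gripper's body (75 mm by 187 mm) begins 45 mm behind the grasp point.
Start: joints at [1.157, 0.689, -0.195, 1.565, 0.157, 0.902, -0.215], TCP at [0.271, -0.563, 0.222] pointing down, gripper open.
Joint ranges: [-3.01, 3.01], [-0.46, 2.08], [-1.47, 1.51], [0.13, 2.56], [-1, 4.14], [0.04, 2.09], [-2.66, 2.66]. Speed limits (rad/s): [2.57, 2.57, 3.14, 3.14, 3.14, 3.14, 3.14].

## Interface

Orientations are given as a unit quaternion [x, y, z, w].
In Python, from plant import r gives the robot as it stands. The module is installed in compiled form; this text tells all that it offers.
- The arm moves only by the shell command python3 -m inch 'ROWS' [OPENING] [FORCE]. ROWS is text: rows parted by semicolons, each of 4 numbers parted by spaces: the shift along the tool's x, y, z in mm, then the turn about the tool's y in degrees. In form: x y z spin; .... A call has 1 to 10 rows; each row is the pose to reach, as a shift and turn from the pose commanded when the call began, along the tool's axes at that moment; what a row does not reach only later rows make up. A row lasts 1/10 s, in which the tool goes at most 50 mm and 8.59 degrees, less where a joint would pass 70% of its speed; a pose out of reach is approached as far as the arm can. A call with a gripper value outside its range is refused whole. OPENING is the gripper command: -1 is shut, 1 is fully open, values between are in proportion, set as the call begins (- or left out, the last holds). The fingers move at their own pace and stop on an object; FORCE is the grip in N (left out, the last holds). Time passes only in rows, so rows that repeat a pose let the fingers close. It gives the time, the measured TCP pose, the force and the opening at its end, in the units of the state.
- r.get_state(): the state, without advancing time (a new reading comes with each control period).
- r.snapshot(name): name is "scene" or "top" or "wrist"; returns a dict with "frame" (384x512x3 uint8, red, green, blue), "intrinsics" (3x3 intrinsics, pixels), "R" (3x3) and "t" (3): a world point X has camera coordinates R X + t. Camera axes: x right, y down, z forward; pixel columns grow to the right and rows downward; lengths in m; the calibration is good to about 2 mm. A picture is of the moment at which its call begins. There is no depth.
- r.finish_job(): hands the job in, once; it reports no verdict.
Trained networks look in the newest picture that a camera, given by its name, has taken for a name from the list of things; names that differ only in an ending like _2 or _b are one class to them, and where a whole thing is asked for, a point or a joint stands for the part that bears it (a point fixed in the world has none). Each returns a list of dicts, best first, with "p" (0 to 1); they miss things now and then, are a little off and sometimes report something else, mostly with a low value. They report only what shows in the picture. A call takes as long as a camera call.
- r.trace(camera, name): "region" (384x512 bool, what is visible of it) and "centre" ([row, column] in pixels, amid what is visible of it).
- r.tip_of(camera, name): "centre" ([row, column] in pixels: a listed point, or the origin of a listed thing).
The state is a dict: "clock": time; "q": joint angles; "qd": joint speeds; "joint_torque": joint torques, N m; "tool_pos": TCP position; "eef_rot": TCP orientation; "contact_force": force on the tool from outside, world axes, zero at the start; "moment": the same for the moment, N m; "opening": opening from 0.0 (shut) to 1.0 (fully open).
Only numpy, scipy, OpenCV 4.12 (cv2) and the standard library are available. Lean on these libraries where they do the work, as an engineer would, in place of code of your own. Each camera call takes 0.05 s, during which the arm holds its last target.

## Working session

There is one attempt and no reset: what is moved stays moved. The work goes in short steps, Python scripts to look and compute and a shell command to move; the robot and the scene stay as the last step left them, time stands still between calls to the robot, and variables do not carry over. Pictures are saved under pics/ and viewed, and the job is handed in when it is done.

```bash
mkdir -p pics
python3 - <<'E'
from plant import r
import cv2, numpy as np
s=r.get_state()
for k in s: print(k,np.round(s[k],4))
print(r.tcp_to_tips)
for c in ["scene","top","wrist"]:
    d=r.snapshot(c); cv2.imwrite(f"pics/{c}0.png",d["frame"][:,:,::-1])
    print(c,np.round(d["intrinsics"],1).tolist(),np.round(d["R"],3).tolist(),np.round(d["t"],3).tolist())
    if c!="wrist":
        for n in ["sander","belt_mid","roller_stop","lever_pivot","gate_mid","knob","long_lid_mid","short_lid_mid","walnut_box","sand_block","stain_tin"]:
            print(n,[(round(float(q["p"]),2),np.round(q["centre"],1).tolist()) for q in r.tip_of(c,n)][:3])
E
```

```text
clock 0.0
q [ 1.1568  0.69   -0.1945  1.5663  0.1573  0.9025 -0.2151]
qd [ 0.0008 -0.0004  0.0011 -0.0015 -0.0004  0.0029  0.0004]
joint_torque [-2.00000e-04 -5.27568e+01 -1.26680e+00 -1.53430e+01 -5.26000e-02
  6.50000e-03  1.00000e-04]
tool_pos [ 0.2703 -0.5628  0.2214]
eef_rot [-0.5982  0.3771 -0.3759  0.5989]
contact_force [ 1.1049 -0.1992  0.7042]
moment [ 0.0059 -0.0324 -0.0185]
opening 0.9999
0.008
scene [[437.4, 0.0, 244.3], [0.0, 437.4, 191.1], [0.0, 0.0, 1.0]] [[-0.07, 0.997, 0.013], [0.813, 0.065, -0.578], [-0.578, -0.03, -0.816]] [0.064, -0.318, 1.868]
sander [(0.77, [215.3, 240.6])]
belt_mid [(0.76, [195.5, 238.1])]
roller_stop [(0.97, [199.9, 272.5]), (0.68, [187.7, 105.8])]
lever_pivot []
gate_mid [(0.59, [232.5, 219.4])]
knob [(0.72, [212.6, 203.5])]
long_lid_mid [(0.76, [227.5, 141.7])]
short_lid_mid [(0.83, [194.5, 157.2])]
walnut_box [(0.59, [202.0, 387.8])]
sand_block [(0.76, [185.6, 106.5])]
stain_tin [(0.92, [266.1, 148.0]), (0.31, [230.6, 102.0])]
top [[467.0, 0.0, 257.4], [0.0, 467.0, 190.6], [0.0, 0.0, 1.0]] [[-0.015, -1.0, -0.008], [-0.983, 0.016, -0.184], [0.185, 0.005, -0.983]] [-0.015, 0.536, 1.8]
sander [(0.92, [202.2, 262.0]), (0.25, [197.8, 260.5])]
belt_mid [(0.81, [197.7, 259.3])]
roller_stop [(0.73, [196.1, 263.0]), (0.64, [197.5, 234.7])]
lever_pivot []
gate_mid [(0.96, [156.5, 275.3]), (0.21, [253.4, 329.4])]
knob [(0.58, [155.0, 293.2])]
long_lid_mid [(0.85, [180.1, 349.7])]
short_lid_mid [(0.57, [219.0, 342.7])]
walnut_box []
sand_block [(0.92, [220.2, 388.0])]
stain_tin [(0.86, [151.1, 332.2])]
wrist [[334.5, 0.0, 252.7], [0.0, 334.5, 195.2], [0.0, 0.0, 1.0]] [[0.434, -0.901, -0.001], [-0.867, -0.417, 0.271], [-0.245, -0.117, -0.962]] [-0.626, -0.038, 0.39]
```

View pics/scene0.png

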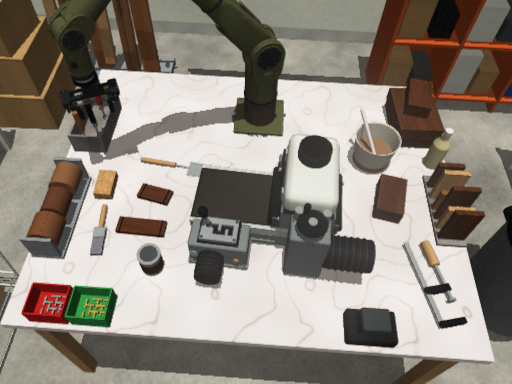

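View pics/top0.png

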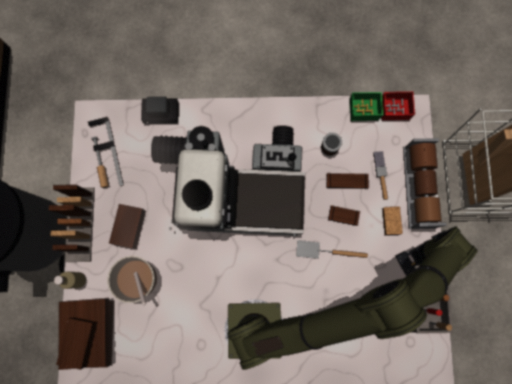

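View pics/wrist0.png

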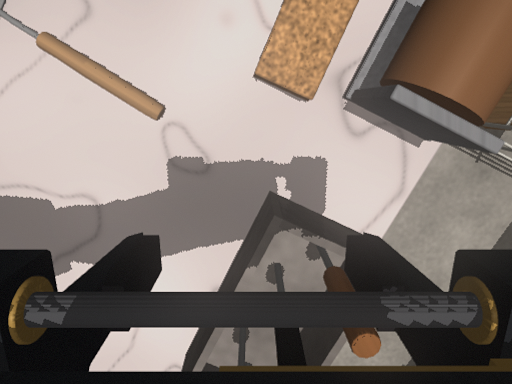

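The scene picture shows the long lid at about (141,227) and the short lid at (154,194). The belt is at about (235,195), the lever and gate at about (215,225), and the head to the right. The feed direction is roughly world +y. Next I'll measure these precisely.

```bash
cat > h.py <<'E'
from plant import r
import cv2, numpy as np
from scipy.optimize import least_squares
def onplane(d,px,z):
    # px: (col,row)
    K,R,t=map(np.array,(d["intrinsics"],d["R"],d["t"])); C=-R.T@t
    v=R.T@np.linalg.inv(K)@np.array([px[0],px[1],1.]); return C+v*(z-C[2])/v[2]
def proj(d,X):
    K,R,t=map(np.array,(d["intrinsics"],d["R"],d["t"])); c=(K@(R@np.atleast_2d(X).T+t[:,None])).T
    return c[:,:2]/c[:,2:]
def tri(obs):
    A=[];b=[]
    for d,px in obs:
        K,R,t=map(np.array,(d["intrinsics"],d["R"],d["t"])); C=-R.T@t
        v=R.T@np.linalg.inv(K)@np.array([px[0],px[1],1.]); v/=np.linalg.norm(v)
        P=np.eye(3)-np.outer(v,v); A.append(P); b.append(P@C)
    A=np.vstack(A);b=np.hstack(b); X=np.linalg.lstsq(A,b,rcond=None)[0]
    return X,np.linalg.norm(A@X-b)
def best(c,n):
    L=r.tip_of(c,n); return L[0]["centre"][::-1] if L else None
def rect(d,mask,z):
    cs,_=cv2.findContours(mask.astype(np.uint8),cv2.RETR_EXTERNAL,cv2.CHAIN_APPROX_NONE)
    c=max(cs,key=cv2.contourArea)[:,0,:]
    P=np.array([onplane(d,p,z)[:2] for p in c],np.float32)*1000
    return cv2.minAreaRect(P)
E
python3 - <<'E'
from h import *
D={c:r.snapshot(c) for c in ("scene","top")}
for n,z in [("belt_mid",.11),("roller_stop",.11),("gate_mid",.15),("long_lid_mid",.009),("short_lid_mid",.009),("knob",.21),("sand_block",0),("stain_tin",0)]:
    p={c:best(c,n) for c in D}
    print(n,{c:np.round(onplane(D[c],p[c],z),3).tolist() for c in D if p[c] is not None}, *[np.round(q,4) for q in tri([(D[c],p[c]) for c in D])])
for c in D:
  for n,z in [("long_lid_mid",.018),("short_lid_mid",.018)]:
    L=r.trace(c,n)
    if L: print(c,n,L[0]["p"],L[0]["region"].sum(),rect(D[c],L[0]["region"],z))
  f=cv2.resize(D[c]["frame"][:,:,::-1],None,fx=5,fy=5,interpolation=cv2.INTER_CUBIC)
  y,x=(150,180) if c=="scene" else (120,220)
  cv2.imwrite(f"pics/{c}_z.png",f[y*5:(y+115)*5,x*5:(x+155)*5])
E
```

```text
belt_mid {'scene': [0.498, -0.035, 0.11], 'top': [0.494, -0.048, 0.11]} [ 0.4949 -0.0418  0.1055] 0.0094
roller_stop {'scene': [0.505, 0.067, 0.11], 'top': [0.492, 0.071, 0.11]} [0.4949 0.0697 0.0954] 0.0027
gate_mid {'scene': [0.656, -0.094, 0.15], 'top': [0.646, -0.09, 0.15]} [ 0.6489 -0.0926  0.1388] 0.0034
long_lid_mid {'scene': [0.579, -0.38, 0.009], 'top': [0.583, -0.395, 0.009]} [ 0.5806 -0.3865  0.0124] 0.0109
short_lid_mid {'scene': [0.437, -0.354, 0.009], 'top': [0.435, -0.371, 0.009]} [ 0.4339 -0.3636  0.0051] 0.0114
knob {'scene': [0.632, -0.149, 0.21], 'top': [0.626, -0.146, 0.21]} [ 0.628  -0.148   0.2044] 0.0028
sand_block {'scene': [0.421, -0.548, 0.0], 'top': [0.602, -0.529, 0.0]} [ 0.5574 -0.4706  0.1986] 0.0074
stain_tin {'scene': [0.729, -0.335, 0.0], 'top': [0.722, -0.322, 0.0]} [ 0.7256 -0.33   -0.0068] 0.01
scene long_lid_mid 0.69 803 ((587.025146484375, -382.0071716308594), (173.90972900390625, 67.59748077392578), 88.28868865966797)
scene short_lid_mid 0.57 542 ((444.3888244628906, -364.0745544433594), (127.32046508789062, 72.92586517333984), 76.64220428466797)
top long_lid_mid 0.93 643 ((579.0474853515625, -385.5970153808594), (169.71592712402344, 64.84262084960938), 86.51460266113281)
```

View pics/scene_z.png

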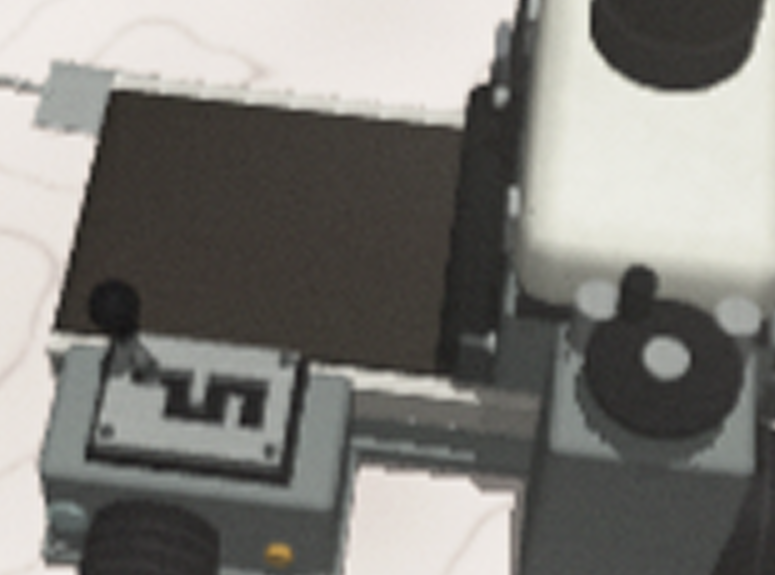

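View pics/top_z.png

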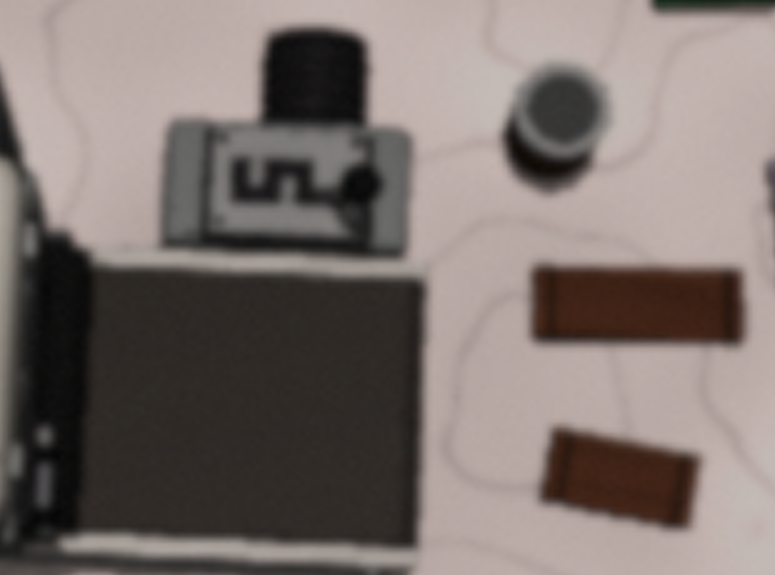

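```bash
cat >> h.py <<'E'
def S2W(p,pts):
    c,s=np.cos(p[2]),np.sin(p[2]); pts=np.atleast_2d(pts).astype(float)
    return np.c_[p[0]+c*pts[:,0]-s*pts[:,1], p[1]+s*pts[:,0]+c*pts[:,1], pts[:,2]]
E
python3 - <<'E'
from h import *
D={c:r.snapshot(c) for c in ("scene","top")}
sc=lambda L:np.array(L)/5+[180,150]; tp=lambda L:np.array(L)/5+[220,120]
bs=sc([(110,90),(57,332)]); bt=tp([(416,545),(422,280)])
# belt edge points (other end, y unknown): near edge, far edge
es=sc([(465,125),(440,370)]); et=tp([(78,535),(90,268)])
g=np.array([(11,-12),(11,12),(-11,12),(-11,36),(11,36)])/1000
gs=sc([(178,408),(215,413),(217,387),(252,390),(252,418)]); gt=tp([(308,168),(280,168),(277,191),(243,191),(243,168)])
for nm,d,b,e in (("scene",D["scene"],bs,es),("top",D["top"],bt,et)):
    P=[onplane(d,q,.11)[:2] for q in list(b)+list(e)]
    print(nm,np.round(P,4).tolist())
    for i in (0,1):
        v=P[i+2]-P[i]; print(" yaw",np.degrees(np.arctan2(-v[0],v[1])))
    v=P[1]-P[0]; print(" yawx",np.degrees(np.arctan2(v[1],v[0])), np.linalg.norm(v))
    G=[onplane(d,q,.15)[:2] for q in (gs if nm=="scene" else gt)]; print(" gate",np.round(G,4).tolist())
E
```

```text
scene [[0.3826, -0.1898], [0.5876, -0.199], [0.3938, 0.0643], [0.5971, 0.0545]]
 yaw -2.525283906245142
 yaw -2.1457870638776573
 yawx -2.5681953130774016 0.20517023243393576
 gate [[0.6617, -0.109], [0.6635, -0.0857], [0.6447, -0.0863], [0.6452, -0.0641], [0.6653, -0.0623]]
top [[0.3739, -0.194], [0.5781, -0.2054], [0.3855, 0.0607], [0.5919, 0.0502]]
 yaw -2.59943906268763
 yaw -3.0759074266970075
 yawx -3.1791043184763006 0.20454706744191528
 gate [[0.6578, -0.1179], [0.6582, -0.0966], [0.6402, -0.0939], [0.6407, -0.0682], [0.6587, -0.0685]]
```

```bash
cat >> h.py <<'E'
from scipy.spatial.transform import Rotation as Ro
def to(target,yaw=None,T=None):
    """tool shift mm to world target TCP; spin deg so that jaw (tool x) is along world yaw (deg) mod 180"""
    s=r.get_state(); M=Ro.from_quat(s["eef_rot"]).as_matrix()
    print("pos",np.round(s["tool_pos"],4),"clk",s["clock"],"F",np.round(s["contact_force"],1),"open",round(s["opening"],3))
    print("axes x",M[:,0].round(3),"y",M[:,1].round(3),"z",M[:,2].round(3))
    if target is not None: print("shift mm",np.round(M.T@(np.array(target)-s["tool_pos"])*1000,1))
    if yaw is not None:
        a=np.degrees(np.arctan2(M[1,0],M[0,0])); d=(yaw-a+90)%180-90
        print("jaw ang",round(a,2),"spin(tool y)",round(d*np.sign(M[2,1]),2))
E
python3 -c "
from h import *
to([.583,-.384,.22],-2.6)"
```

```text
pos [ 0.2706 -0.5634  0.2222] clk 2.45 F [0.1 0.3 0.6] open 0.995
axes x [ 0.433 -0.901  0.   ] y [ 0. -0. -1.] z [ 0.901  0.433 -0.   ]
shift mm [-26.5   2.2 359.2]
jaw ang -64.34 spin(tool y) -61.74
```

```bash
python3 -m inch '-3 -10 36 -6.2; -5 -20 72 -12.4; -8 -30 108 -18.5; -11 -30 144 -24.7; -13 -30 180 -30.9; -16 -30 216 -37; -19 -30 252 -43.2; -21 -30 288 -49.4; -24 -30 324 -55.6; -26 -30 359 -61.7'; python3 -m inch '0 0 0 0; 0 0 0 0; 0 0 0 0; 0 0 0 0'
python3 - <<'E'
from h import *
d=r.snapshot("wrist"); cv2.imwrite("pics/w1.png",d["frame"][:,:,::-1])
to([.583,-.384,.02],-2.6)
for n in("long_lid_mid","short_lid_mid"):
    for L in r.trace("wrist",n)[:2]:
        print(n,L["p"],L["region"].sum(),L["centre"],rect(d,L["region"],.018))
    print([ (q["p"],onplane(d,q["centre"][::-1],.009)) for q in r.tip_of("wrist",n)])
E
```

```text
clock: 3.45
tool_pos: [0.5842, -0.3836, 0.2523]
eef_rot: [0.707, -0.015, 0.015, -0.707]
contact_force: [0.7, -0.6, 0.0]
opening: 0.997
clock: 3.85
tool_pos: [0.5815, -0.3862, 0.2523]
eef_rot: [0.707, -0.018, 0.017, -0.706]
contact_force: [-0.0, -0.0, -0.8]
opening: 1.001
pos [ 0.5817 -0.386   0.2524] clk 3.9 F [-0.4  0.3 -0.6] open 1.0
axes x [ 0.999 -0.049 -0.001] y [-0.001 -0.001 -1.   ] z [ 0.049  0.999 -0.001]
shift mm [  1.3 232.4   2.3]
jaw ang -2.79 spin(tool y) -0.19
long_lid_mid 0.7 7126 [153.0, 249.0] ((579.9170532226562, -386.5052185058594), (170.46304321289062, 61.97766876220703), 87.84170532226562)
[(0.69, array([ 0.58151927, -0.3818119 ,  0.009     ]))]
short_lid_mid 0.84 5443 [146.5, 132.4] ((441.0527038574219, -365.28826904296875), (120.46874237060547, 64.77613830566406), 77.42152404785156)
[(0.92, array([ 0.43536356, -0.36393455,  0.009     ]))]
```

View pics/w1.png

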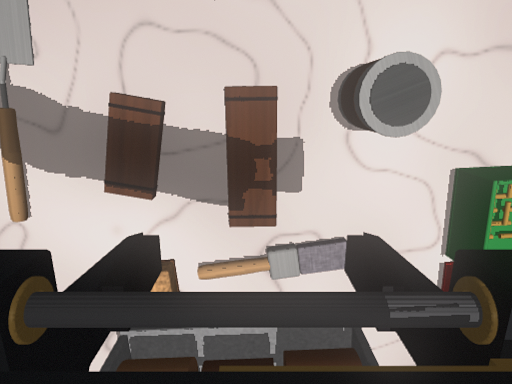

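```bash
python3 -m inch '-1 30 -10 0.5; -1 60 -20 0.5; -1 95 -20 0.5; -1 130 -20 0.5; -1 165 -20 0.5; -1 195 -20 0.5; -1 215 -20 0.5; -1 230 -20 0.5; -1 238 -20 0.5; -1 241 -20 0.5'; python3 -m inch '0 0 0 0; 0 0 0 0; 0 0 0 0; 0 0 0 0; 0 0 0 0; 0 0 0 0; 0 0 0 0; 0 0 0 0' -1 20
python3 -c "
from h import *
to([.58,-.406,.011],-2.6)"
```

```text
clock: 5.1
tool_pos: [0.5811, -0.4045, 0.0109]
eef_rot: [0.707, -0.019, 0.019, -0.707]
contact_force: [-0.0, 0.3, 0.2]
opening: 0.998
clock: 5.9
tool_pos: [0.5811, -0.4044, 0.0112]
eef_rot: [0.707, -0.019, 0.019, -0.707]
contact_force: [0.3, 0.7, 1.0]
opening: 0.299
pos [ 0.5811 -0.4044  0.0112] clk 5.9 F [0.3 0.7 1. ] open 0.299
axes x [ 0.998 -0.055  0.   ] y [ 0. -0. -1.] z [ 0.055  0.998 -0.   ]
shift mm [-1.   0.2 -1.6]
jaw ang -3.14 spin(tool y) -0.54
```

Run:
```python
from h import *
for c in("wrist","scene"):
    d=r.snapshot(c); f=d["frame"][:,:,::-1]
    cv2.imwrite(f"pics/{c}2.png",f if c=="wrist" else cv2.resize(f[150:300,50:250],None,fx=4,fy=4))
print(r.get_state()["opening"])
```

```text
0.20497641723677876
```

View pics/wrist2.png

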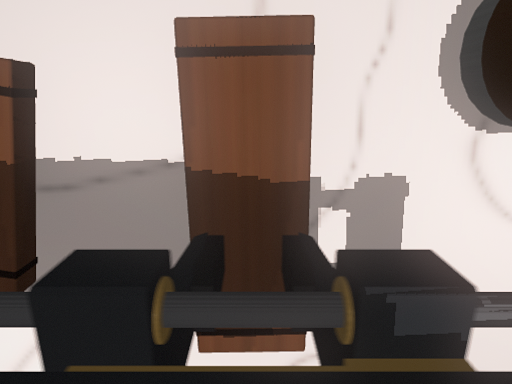

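View pics/scene2.png

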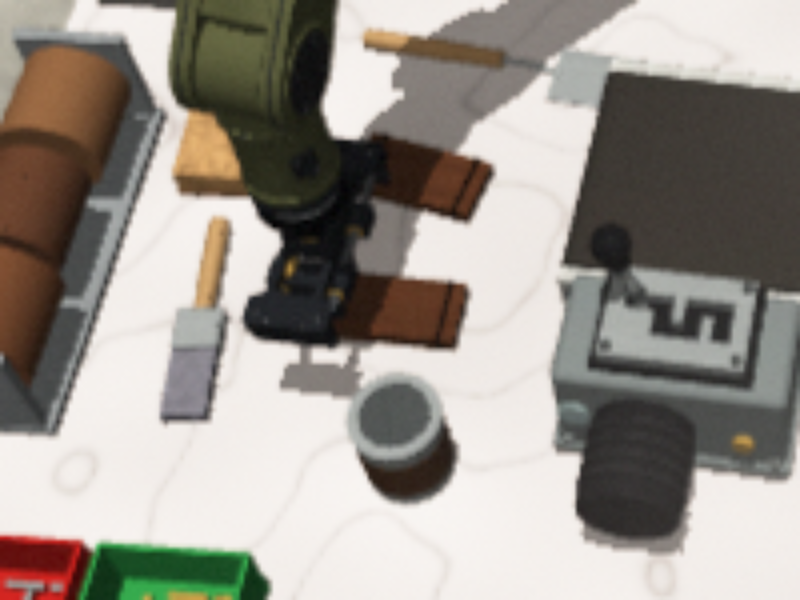

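Run:
```python
from h import *
d=r.snapshot("wrist")
s=r.get_state(); print(s["opening"],r.tcp_to_tips,s["tool_pos"],s["contact_force"])
M=Ro.from_quat(s["eef_rot"]).as_matrix()
K,R,t=d["intrinsics"],d["R"],d["t"]
print("cam pos",-R.T@t, "fwd",R[2])
for o in ([0,0,0],[0,.008,0],[.02,.008,0],[-.02,.008,0],[.02,0,.009],[0,-.011,0]):
    print(o,proj(d,s["tool_pos"]+M@np.array(o)))
L=r.trace("wrist","long_lid_mid")
for z in (0.018,.03): print(rect(d,L[0]["region"],z),L[0]["p"])
```

```text
0.1649535241878724 0.008 [ 0.58104711 -0.40445517  0.01122538] [ 0.41602247  0.33255402 -0.29669944]
cam pos [ 0.58586763 -0.3363517   0.17376531] fwd [-0.01598589 -0.26973574 -0.96280168]
[0, 0, 0] [[251.02291866 236.86775621]]
[0, 0.008, 0] [[251.11563074 231.15107926]]
[0.02, 0.008, 0] [[287.75170361 231.19212266]]
[-0.02, 0.008, 0] [[214.48893697 231.11004636]]
[0.02, 0, 0.009] [[289.79844039 220.69371244]]
[0, -0.011, 0] [[250.88124996 245.60312444]]
((581.2547607421875, -367.2292785644531), (132.7213592529297, 60.7972412109375), 87.88126373291016) 0.7
((581.6101684570312, -364.8504943847656), (122.4966812133789, 56.11354446411133), 87.88127136230469) 0.7
```

Run:
```python
from h import *
d=r.snapshot("wrist"); print(r.get_state()["opening"])
f=d["frame"][:,:,::-1]
cv2.imwrite("pics/w3.png",cv2.resize(f[180:384,130:370],None,fx=3,fy=2.9))
```

```text
0.0682727248294939
```

View pics/w3.png

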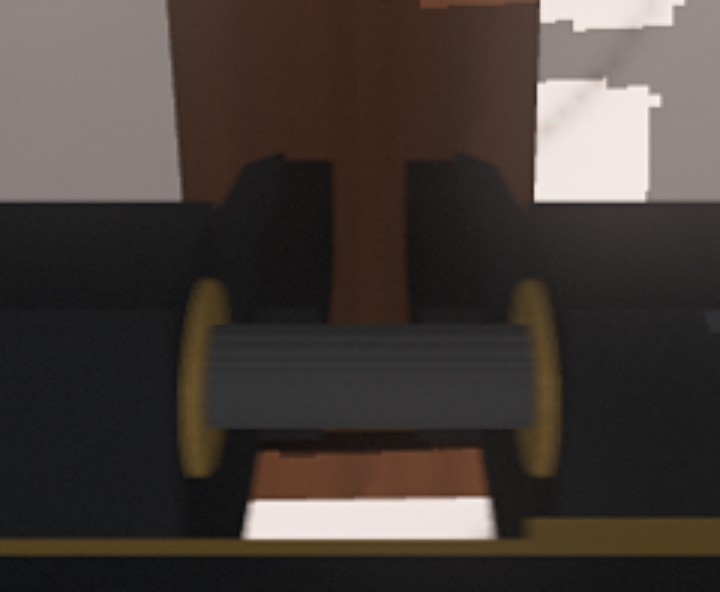

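The wrist picture shows the closing fingers lying over the lid, with the lid visible beneath and on both sides. So the tips are above 18 mm although the TCP reads 11 mm. I'll find the real tip height by a gentle touch on the lid.

```bash
python3 -m inch '0 1 0 0; 0 2 0 0; 0 3 0 0; 0 3 0 0'; python3 -m inch '0 1 0 0; 0 2 0 0; 0 3 0 0; 0 3 0 0'
```

```text
clock: 6.55
tool_pos: [0.5809, -0.4044, 0.008]
eef_rot: [-0.707, 0.019, -0.019, 0.707]
contact_force: [-0.6, -0.1, 0.3]
opening: 0.006
clock: 6.95
tool_pos: [0.581, -0.4044, 0.005]
eef_rot: [-0.707, 0.019, -0.019, 0.707]
contact_force: [-0.4, 0.6, -0.6]
opening: 0.002
```

```bash
python3 -m inch '0 1 0 0; 0 2 0 0; 0 3 0 0; 0 3 0 0'; python3 -m inch '0 1 0 0; 0 2 0 0; 0 3 0 0; 0 3 0 0'
python3 - <<'E'
from h import *
d=r.snapshot("wrist"); 
f=d["frame"][:,:,::-1]
cv2.imwrite("pics/w4.png",f)
d=r.snapshot("scene"); 
f=d["frame"][:,:,::-1]
cv2.imwrite("pics/s4.png",cv2.resize(f[150:270,80:240],None,fx=5,fy=5,interpolation=2))
E
```

```text
clock: 7.35
tool_pos: [0.5811, -0.4045, 0.0022]
eef_rot: [0.707, -0.019, 0.019, -0.707]
contact_force: [-0.2, 0.3, -1.0]
opening: 0.006
clock: 7.75
tool_pos: [0.5811, -0.4045, 0.002]
eef_rot: [0.707, -0.02, 0.019, -0.707]
contact_force: [-5.6, 2.8, 17.5]
opening: 0.003
```

View pics/w4.png

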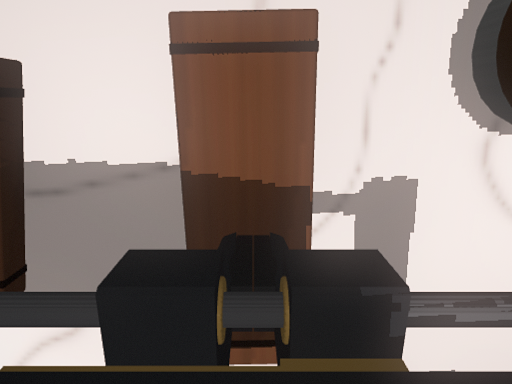

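View pics/s4.png

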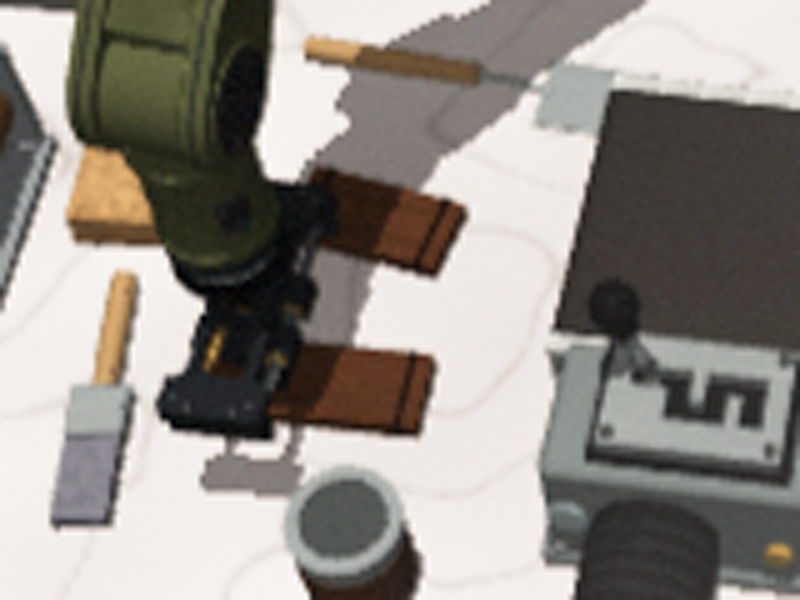

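The lid's top (18 mm) was touched with the TCP reading 2 mm, so the tips really sit about 16 mm behind the reported TCP. I'll lift, open and re-grasp lower, tips about 4 mm above the bench.

```bash
python3 -m inch '0 -20 0 0; 0 -40 0 0; 0 -40 0 0; 0 -40 0 0; 0 -40 0 0; 0 -40 0 0; 0 -40 0 0; 0 -40 0 0; 0 -40 0 0; 0 -40 0 0' 1 20; python3 -m inch '-1 0 0 0; -1 15 0 0; -1 30 0 0; -1 40 0 0; -1 46 0 0; -1 49 0 0; -1 51 0 0; -1 51 0 0'; python3 -m inch '0 0 0 0; 0 0 0 0; 0 0 0 0; 0 0 0 0; 0 0 0 0; 0 0 0 0; 0 0 0 0; 0 0 0 0' -1 20
```

```text
clock: 8.85
tool_pos: [0.5811, -0.4044, 0.0391]
eef_rot: [-0.707, 0.019, -0.019, 0.707]
contact_force: [0.2, 0.7, -0.2]
opening: 0.891
clock: 9.65
tool_pos: [0.5802, -0.4044, -0.0117]
eef_rot: [0.707, -0.019, 0.019, -0.707]
contact_force: [0.3, 0.1, 0.5]
opening: 1.004
clock: 10.45
tool_pos: [0.5801, -0.4045, -0.0115]
eef_rot: [0.707, -0.019, 0.019, -0.707]
contact_force: [-1.2, 0.4, 3.7]
opening: 0.678
```

The opening is 0.678 (59.7 mm), so the lid is held. I'll lift and carry it in over the near side of the lever.

```bash
python3 -m inch '0 -15 0 0; 0 -40 0 0; 0 -75 0 0; -15 -110 0 0; -40 -140 0 0; -70 -155 10 0; -100 -160 30 0; -120 -160 60 -0.5; -127 -160 95 -0.5; -127 -160 130 -0.5' - 30; python3 -m inch '0 0 0 0; 0 0 0 0; 0 0 0 0'
python3 - <<'E'
from h import *
d=r.snapshot("wrist"); cv2.imwrite("pics/w5.png",d["frame"][:,:,::-1])
d=r.snapshot("scene"); cv2.imwrite("pics/s5.png",cv2.resize(d["frame"][120:280,80:280,::-1],None,fx=4,fy=3.7))
to([.4717,-.0648,.11],-2.6)
E
```

```text
clock: 11.45
tool_pos: [0.4587, -0.2672, 0.1491]
eef_rot: [0.707, -0.017, 0.017, -0.707]
contact_force: [-0.0, -0.2, -1.6]
opening: 0.683
clock: 11.75
tool_pos: [0.4605, -0.2689, 0.1486]
eef_rot: [0.707, -0.017, 0.017, -0.706]
contact_force: [0.0, -0.5, -1.0]
opening: 0.675
pos [ 0.4603 -0.2691  0.1483] clk 11.85 F [-0.9 -0.9 -1.2] open 0.676
axes x [ 0.999 -0.048  0.   ] y [ 0.    -0.001 -1.   ] z [ 0.048  0.999 -0.001]
shift mm [  1.5  38.1 204.6]
jaw ang -2.77 spin(tool y) -0.17
```

View pics/w5.png

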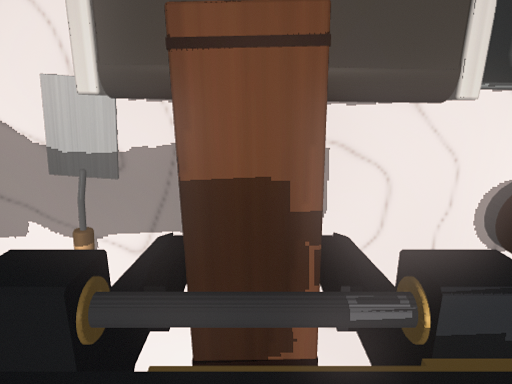

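View pics/s5.png

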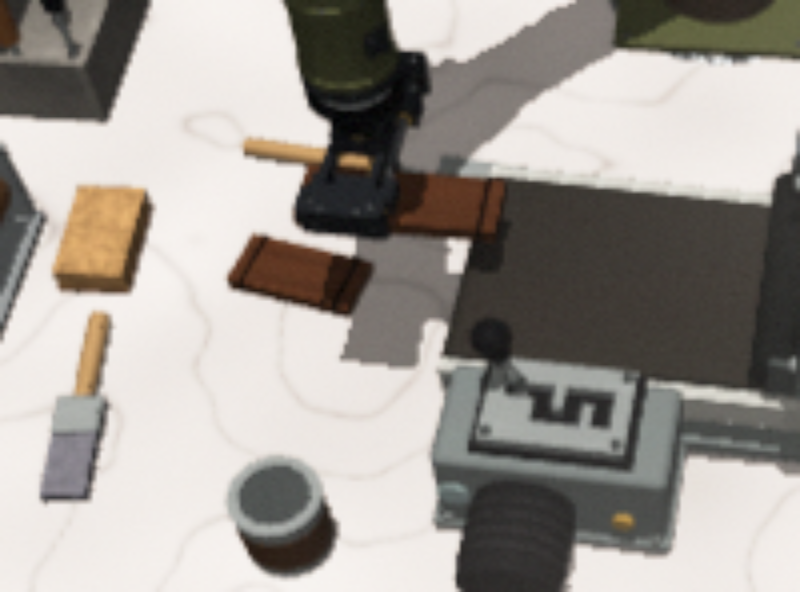

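```bash
python3 -m inch '1 0 30 0; 1 5 65 0; 1 10 100 0; 1 15 135 0; 1 22 160 0; 1 30 178 0; 1 36 185 0; 1 40 185 0; 1 43 185 0; 1 43 185 0'; python3 -m inch '0 2 0 0; 0 4 0 0; 0 6 0 0; 0 6 0 0'
python3 - <<'E'
from h import *
d=r.snapshot("wrist"); cv2.imwrite("pics/w6.png",d["frame"][:,:,::-1])
to([.4717,-.0448,.098],-2.6)
E
```

```text
clock: 12.85
tool_pos: [0.4697, -0.0845, 0.1049]
eef_rot: [0.707, -0.017, 0.017, -0.707]
contact_force: [0.4, 0.5, -1.4]
opening: 0.68
clock: 13.25
tool_pos: [0.4697, -0.083, 0.099]
eef_rot: [0.707, -0.016, 0.016, -0.707]
contact_force: [0.9, 0.3, -1.8]
opening: 0.675
pos [ 0.4698 -0.0829  0.0991] clk 13.3 F [ 0.7 -0.3 -0.6] open 0.675
axes x [ 0.999 -0.046 -0.   ] y [-0. -0. -1.] z [ 0.046  0.999 -0.   ]
shift mm [ 0.1  1.1 38.2]
jaw ang -2.65 spin(tool y) -0.05
```

View pics/w6.png

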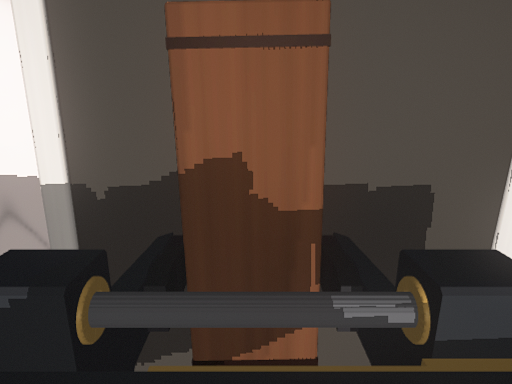

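```bash
python3 -m inch '0 0 10 0; 0 0 20 0; 0 0 28 0; 0 0 33 0; 0 0 36 0; 0 0 36 0'; python3 -m inch '0 0 2 0; 0 0 4 0; 0 0 4 0'; python3 -m inch '0 0 2 0; 0 0 4 0; 0 0 4 0'
```

```text
clock: 13.9
tool_pos: [0.4716, -0.0463, 0.0992]
eef_rot: [-0.707, 0.016, -0.016, 0.707]
contact_force: [-0.1, 0.6, -1.3]
opening: 0.68
clock: 14.2
tool_pos: [0.4718, -0.0428, 0.0992]
eef_rot: [-0.707, 0.016, -0.016, 0.707]
contact_force: [0.0, 0.7, -0.5]
opening: 0.679
clock: 14.5
tool_pos: [0.4714, -0.0412, 0.0991]
eef_rot: [0.708, -0.018, 0.017, -0.706]
contact_force: [0.7, -5.9, -1.6]
opening: 0.677
```

```bash
python3 -m inch '0 0 -1 0; 0 1 -1 0; 0 2 -1 0; 0 2 -1 0'; python3 -m inch '0 1 0 0; 0 2 0 0; 0 2 0 0'
```

```text
clock: 14.9
tool_pos: [0.4716, -0.0413, 0.0984]
eef_rot: [0.708, -0.017, 0.017, -0.706]
contact_force: [-2.0, -5.2, 14.0]
opening: 0.678
clock: 15.2
tool_pos: [0.4716, -0.0412, 0.0978]
eef_rot: [0.708, -0.016, 0.017, -0.706]
contact_force: [-6.3, -4.3, 30.9]
opening: 0.678
```

```bash
python3 -m inch '0 -2 0 0; 0 -2.5 0 0; 0 -2.5 0 0'; python3 -m inch '0 0 0 0; 0 0 0 0; 0 0 0 0; 0 0 0 0; 0 0 0 0' 1
python3 - <<'E'
from h import *
d=r.snapshot("wrist"); cv2.imwrite("pics/w7.png",d["frame"][:,:,::-1])
to(None,-2.6)
E
```

```text
clock: 15.5
tool_pos: [0.4713, -0.0411, 0.0979]
eef_rot: [0.708, -0.017, 0.016, -0.706]
contact_force: [-2.0, -5.3, 4.5]
opening: 0.68
clock: 16.0
tool_pos: [0.472, -0.0395, 0.0977]
eef_rot: [-0.707, 0.016, -0.016, 0.707]
contact_force: [-0.3, -0.1, 0.3]
opening: 1.004
pos [ 0.4719 -0.0397  0.0977] clk 16.05 F [ 0.1 -0.3 -0.3] open 1.001
axes x [ 0.999 -0.046  0.   ] y [ 0.  0. -1.] z [0.046 0.999 0.   ]
jaw ang -2.63 spin(tool y) -0.03
```

View pics/w7.png

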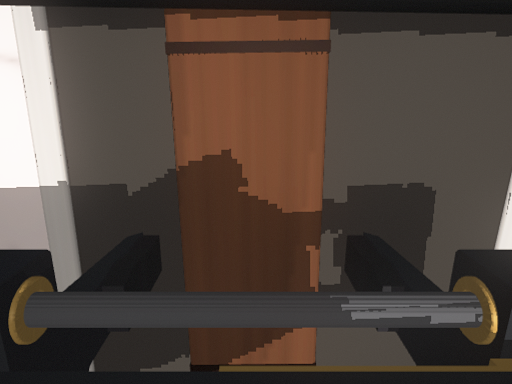

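The wrist picture shows the lid straight on the belt, its leading end meeting the dark roller at row 10, with the fingers clear. I'll raise straight up, then go over to the knob.

```bash
python3 -m inch '0 -15 0 0; 0 -40 0 0; 0 -80 0 0; 0 -120 0 0; 0 -160 0 0; 0 -190 0 0; 40 -205 -25 0; 80 -205 -50 0; 125 -205 -80 0; 161 -205 -102 0' ; python3 -m inch '0 0 0 0; 0 0 0 0; 0 0 0 0'
python3 - <<'E'
from h import *
d=r.snapshot("wrist"); cv2.imwrite("pics/w8.png",d["frame"][:,:,::-1])
s=r.snapshot("scene"); t=r.snapshot("top")
to([.628,-.148,.30],-2.6)
D={"wrist":d,"scene":s,"top":t}
for n in ("knob","gate_mid","long_lid_mid"):
    p={c:best(c,n) for c in D}; print(n,p)
    ob=[(D[c],p[c]) for c in D if p[c] is not None]
    if len(ob)>1: print(tri(ob))
    if p["wrist"] is not None: print("w plane",[onplane(d,p["wrist"],z).round(4) for z in (.215,.15,.119)])
for c in D:
    L=r.trace(c,"long_lid_mid")
    if L: print(c,L[0]["p"],rect(D[c],L[0]["region"],.128))
E
```

```text
clock: 17.05
tool_pos: [0.6292, -0.1511, 0.3028]
eef_rot: [0.707, -0.017, 0.017, -0.707]
contact_force: [0.9, 0.4, -0.6]
opening: 1.001
clock: 17.35
tool_pos: [0.6271, -0.1479, 0.3026]
eef_rot: [-0.707, 0.016, -0.015, 0.707]
contact_force: [-1.0, -0.0, 0.4]
opening: 1.0
pos [ 0.6273 -0.1482  0.3033] clk 17.5 F [-0.4  0.1 -0.2] open 0.998
axes x [ 0.999 -0.044 -0.   ] y [-0. -0. -1.] z [ 0.044  0.999 -0.   ]
shift mm [0.7 3.3 0.2]
jaw ang -2.55 spin(tool y) 0.05
knob {'wrist': [255.4, 192.9], 'scene': [203.0, 213.9], 'top': [132.3, 228.8]}
(array([0.57340677, 0.04837726, 0.4747273 ]), np.float64(0.4751734682263146))
w plane [array([ 0.6298, -0.1481,  0.215 ]), array([ 0.6293, -0.1658,  0.15  ]), array([ 0.6292, -0.1742,  0.119 ])]
gate_mid {'wrist': [276.2, 120.7], 'scene': [215.5, 229.9], 'top': [273.9, 153.0]}
(array([ 0.65623613, -0.09851785,  0.15485502]), np.float64(0.016220718978338215))
w plane [array([ 0.6472, -0.0941,  0.215 ]), array([ 0.6514, -0.0978,  0.15  ]), array([ 0.6533, -0.0995,  0.119 ])]
long_lid_mid {'wrist': [84.6, 45.5], 'scene': [248.6, 192.6], 'top': [258.2, 205.9]}
(array([ 0.46595891, -0.02036207,  0.09909113]), np.float64(0.007647874253010142))
w plane [array([ 0.5162, -0.0375,  0.215 ]), array([ 0.4863, -0.0265,  0.15  ]), array([ 0.4721, -0.0212,  0.119 ])]
wrist 0.95 ((474.50396728515625, -46.70243835449219), (124.90835571289062, 66.21061706542969), 88.58658599853516)
scene 0.86 ((478.6687927246094, -26.92083740234375), (165.9591064453125, 74.76567840576172), 88.59346771240234)
top 0.9 ((469.21270751953125, -25.370437622070312), (165.8939666748047, 61.03668212890625), 89.06674194335938)
```

View pics/w8.png

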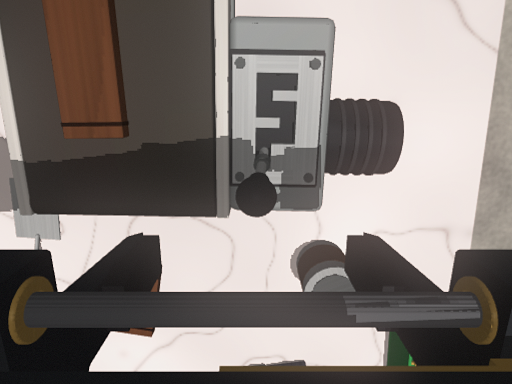

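```bash
python3 -m inch '2 15 -1 0; 2 35 -1 0; 2 60 -1 0; 2 80 -1 0; 2 95 -1 0; 2 105 -1 0; 2 110 -1 0; 2 114 -1 0; 2 114 -1 0; 2 114 -1 0'
python3 - <<'E'
from h import *
d=r.snapshot("wrist"); cv2.imwrite("pics/w9.png",d["frame"][:,:,::-1])
d=r.snapshot("scene"); cv2.imwrite("pics/s9.png",cv2.resize(d["frame"][130:270,150:310,::-1],None,fx=4,fy=4))
to(None,-2.6)
E
```

```text
clock: 19.1
tool_pos: [0.6304, -0.1504, 0.1894]
eef_rot: [0.707, -0.016, 0.017, -0.707]
contact_force: [0.2, 0.2, 0.3]
opening: 0.999
pos [ 0.6304 -0.1503  0.1894] clk 19.2 F [ 0.5  0.  -0.1] open 0.997
axes x [ 0.999 -0.046  0.001] y [ 0.001 -0.    -1.   ] z [ 0.046  0.999 -0.   ]
jaw ang -2.65 spin(tool y) -0.05
```

View pics/w9.png

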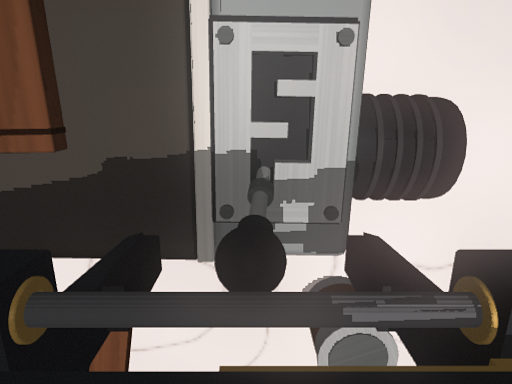

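View pics/s9.png

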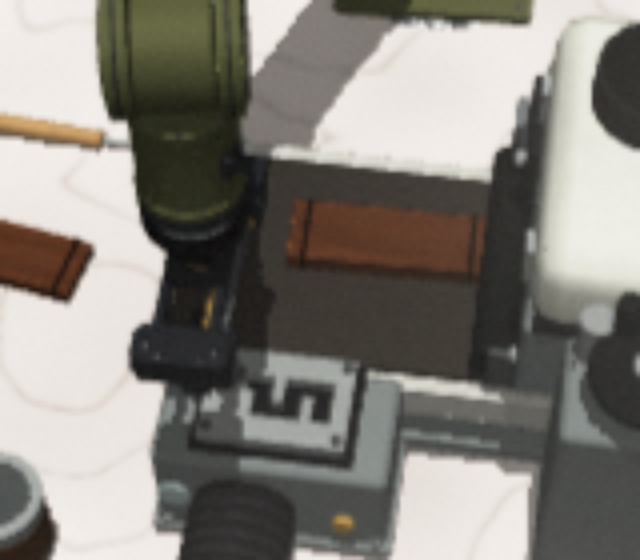

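The scene picture shows the lid flush with the roller, and the wrist picture shows the knob centred between the fingers at (251,260). I'll close on it.

```bash
python3 -m inch '0 0 0 0; 0 0 0 0; 0 0 0 0; 0 0 0 0; 0 0 0 0; 0 0 0 0; 0 0 0 0; 0 0 0 0; 0 0 0 0; 0 0 0 0' -1 10
```

```text
clock: 20.2
tool_pos: [0.6298, -0.1503, 0.1887]
eef_rot: [0.707, -0.016, 0.016, -0.707]
contact_force: [0.0, 0.7, 0.2]
opening: 0.354
```

```bash
python3 -m inch '0 -2 7 0; 0 -4 14 0; -1 -6 21 0; -1 -7 28 0; -1 -8 34 0; -1 -8 37 0; -1 -8 37 0; -1 -8 37 0'
python3 - <<'E'
from h import *
d=r.snapshot("wrist"); cv2.imwrite("pics/w10.png",d["frame"][:,:,::-1])
to(None,-2.6)
E
```

```text
clock: 21.0
tool_pos: [0.6303, -0.1138, 0.1962]
eef_rot: [0.707, -0.017, 0.016, -0.707]
contact_force: [1.0, -2.2, -10.3]
opening: 0.349
pos [ 0.6303 -0.1138  0.1962] clk 21.05 F [  1.6  -2.  -11.4] open 0.357
axes x [ 0.999 -0.047 -0.001] y [-0.001 -0.    -1.   ] z [ 0.047  0.999 -0.   ]
jaw ang -2.67 spin(tool y) -0.07
```

View pics/w10.png

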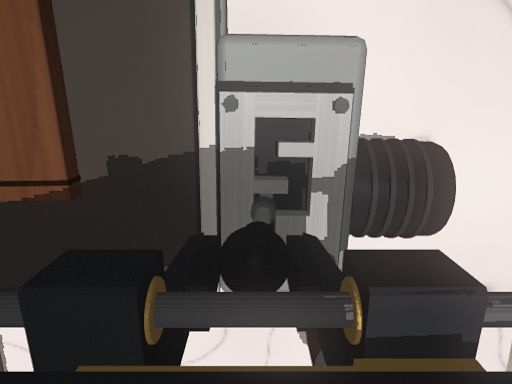

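```bash
python3 -m inch '0 1 1 0; 6 1 1 0; 12 1 1 0; 18 1 1 0; 18 1 1 0'; python3 -m inch '0 0 0 0'
```

```text
clock: 21.55
tool_pos: [0.6496, -0.1141, 0.1974]
eef_rot: [0.707, -0.016, 0.017, -0.706]
contact_force: [-0.5, -4.3, 0.2]
opening: 0.351
clock: 21.65
tool_pos: [0.6497, -0.1141, 0.1973]
eef_rot: [0.707, -0.016, 0.018, -0.706]
contact_force: [0.1, -4.5, 3.1]
opening: 0.355
```

```bash
python3 -m inch '6 0 0 0; 12 0 0 0; 16 0 0 0; 18 0 0 0; 18 0 0 0'
python3 - <<'E'
from h import *
d=r.snapshot("wrist"); cv2.imwrite("pics/w11.png",d["frame"][:,:,::-1])
to(None,-2.6)
E
```

```text
clock: 22.15
tool_pos: [0.6672, -0.1126, 0.1958]
eef_rot: [-0.706, 0.016, -0.016, 0.707]
contact_force: [-1.3, -0.2, 1.6]
opening: 0.351
pos [ 0.6671 -0.1127  0.1958] clk 22.2 F [-1.7  0.3  0.8] open 0.354
axes x [ 0.999 -0.045  0.001] y [ 0.001  0.002 -1.   ] z [0.045 0.999 0.002]
jaw ang -2.59 spin(tool y) 0.01
```

View pics/w11.png

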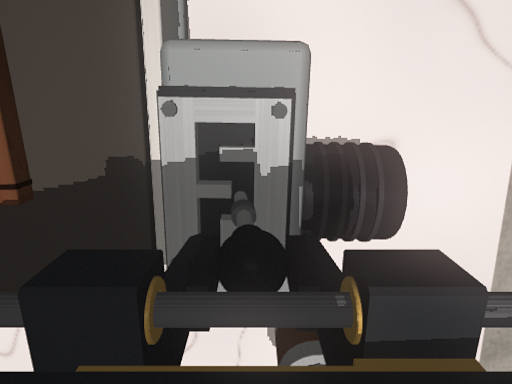

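```bash
python3 -m inch '0 0 7 0; 0 -1 14 0; 0 -1 20 0; 0 -1 27 0; 0 0 34 0; 0 0 39 0; 0 0 39 0; 0 0 39 0'
python3 - <<'E'
from h import *
d=r.snapshot("wrist"); cv2.imwrite("pics/w12.png",d["frame"][:,:,::-1])
to(None,-2.6)
E
```

```text
clock: 23.0
tool_pos: [0.6681, -0.0742, 0.1952]
eef_rot: [-0.707, 0.016, -0.016, 0.707]
contact_force: [0.1, 0.1, -6.4]
opening: 0.354
pos [ 0.6681 -0.0745  0.1952] clk 23.05 F [-0.3 -0.2 -6.6] open 0.351
axes x [ 0.999 -0.046 -0.001] y [-0.001  0.001 -1.   ] z [0.046 0.999 0.001]
jaw ang -2.63 spin(tool y) -0.03
```

View pics/w12.png

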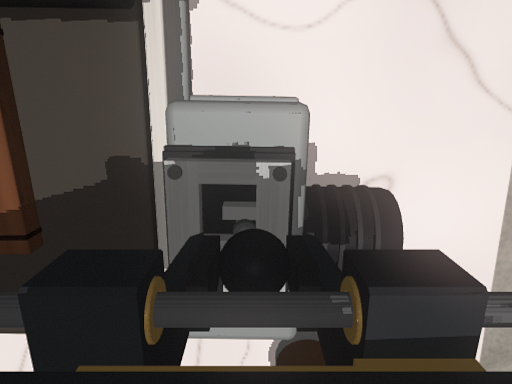

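```bash
python3 -m inch '-6 0 0 0; -12 0 0 0; -18 0 0 0; -18 0 0 0'; python3 -m inch '-6 0 0 0; -12 0 0 0; -17 1 0 0; -19 1 0 0; -19 1 0 0'
```

```text
clock: 23.45
tool_pos: [0.6505, -0.0738, 0.197]
eef_rot: [-0.707, 0.016, -0.017, 0.707]
contact_force: [2.0, 0.9, 1.4]
opening: 0.355
clock: 23.95
tool_pos: [0.6311, -0.0731, 0.1951]
eef_rot: [-0.707, 0.016, -0.016, 0.707]
contact_force: [1.1, 2.2, 5.1]
opening: 0.352
```

```bash
python3 -m inch '-1 0 0 0; -2 0 0 0; -2 0 0 0'
python3 - <<'E'
from h import *
d=r.snapshot("wrist"); cv2.imwrite("pics/w13.png",d["frame"][:,:,::-1])
to(None,-2.6)
E
```

```text
clock: 24.25
tool_pos: [0.6296, -0.0731, 0.1948]
eef_rot: [-0.707, 0.016, -0.016, 0.707]
contact_force: [1.6, 1.1, 4.7]
opening: 0.352
pos [ 0.6296 -0.0731  0.1948] clk 24.3 F [1.  2.  5.1] open 0.355
axes x [ 0.999 -0.046  0.   ] y [ 0.  0. -1.] z [0.046 0.999 0.   ]
jaw ang -2.64 spin(tool y) -0.04
```

View pics/w13.png

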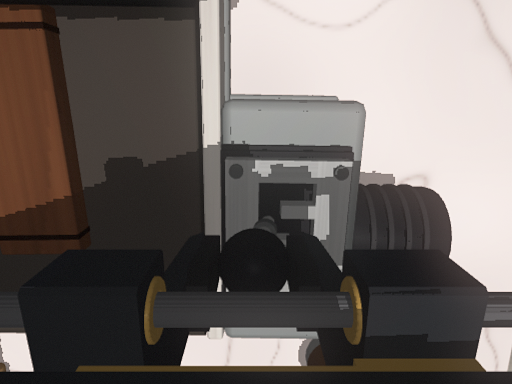

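```bash
python3 -m inch '1 0 6 0; 2 0 12 0; 2 1 18 0; 2 3 24 0; 2 4 30 0; 2 6 35 0; 2 6 37 0; 2 6 37 0'
python3 - <<'E'
from h import *
d=r.snapshot("wrist"); cv2.imwrite("pics/w14.png",d["frame"][:,:,::-1])
to(None,-2.6)
E
```

```text
clock: 25.1
tool_pos: [0.6322, -0.0367, 0.1873]
eef_rot: [0.707, -0.017, 0.015, -0.707]
contact_force: [1.2, -2.9, -12.5]
opening: 0.353
pos [ 0.6322 -0.0369  0.1874] clk 25.15 F [  0.6  -3.4 -13.7] open 0.354
axes x [ 0.999 -0.046 -0.003] y [-0.003 -0.001 -1.   ] z [ 0.046  0.999 -0.001]
jaw ang -2.65 spin(tool y) -0.05
```

View pics/w14.png

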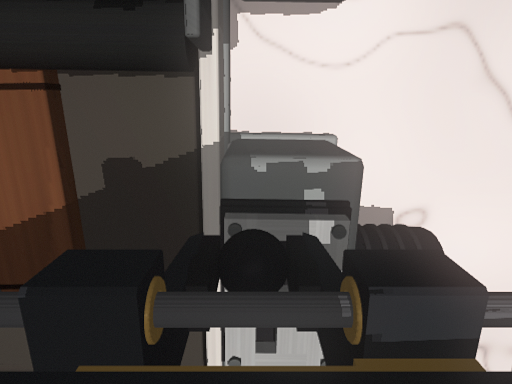

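```bash
python3 -m inch '0 1.5 1 0; 6 1.5 1 0; 12 1.5 1 0; 18 1.5 1 0; 18 1.5 1 0'; python3 -m inch '6 0 0 0; 12 0 0 0; 17 0 0 0; 17 0 0 0'
```

```text
clock: 25.65
tool_pos: [0.6534, -0.0349, 0.1886]
eef_rot: [-0.706, 0.015, -0.018, 0.708]
contact_force: [-1.6, -0.2, 2.1]
opening: 0.352
clock: 26.05
tool_pos: [0.6696, -0.0366, 0.1874]
eef_rot: [-0.707, 0.016, -0.017, 0.707]
contact_force: [-1.3, 0.7, 2.5]
opening: 0.353
```

```bash
python3 -m inch '1 0 0.5 0; 2 0 1 0; 2 0 1 0; 2 0 1 0'; python3 -m inch '0 0 0 0; 0 0 0 0; 0 0 0 0; 0 0 0 0; 0 0 0 0; 0 0 0 0; 0 0 0 0; 0 0 0 0' 0.3
python3 - <<'E'
from h import *
d=r.snapshot("wrist"); cv2.imwrite("pics/w15.png",d["frame"][:,:,::-1])
to(None,-2.6)
E
```

```text
clock: 26.45
tool_pos: [0.6702, -0.0364, 0.1872]
eef_rot: [0.707, -0.016, 0.016, -0.707]
contact_force: [-2.0, -1.0, 1.9]
opening: 0.353
clock: 27.25
tool_pos: [0.6703, -0.0361, 0.1872]
eef_rot: [0.707, -0.016, 0.016, -0.707]
contact_force: [-0.2, -0.1, -0.3]
opening: 0.65
pos [ 0.6703 -0.0361  0.1872] clk 27.3 F [ 0.1 -0.   0.3] open 0.657
axes x [ 0.999 -0.046  0.   ] y [ 0. -0. -1.] z [ 0.046  0.999 -0.   ]
jaw ang -2.64 spin(tool y) -0.04
```

View pics/w15.png

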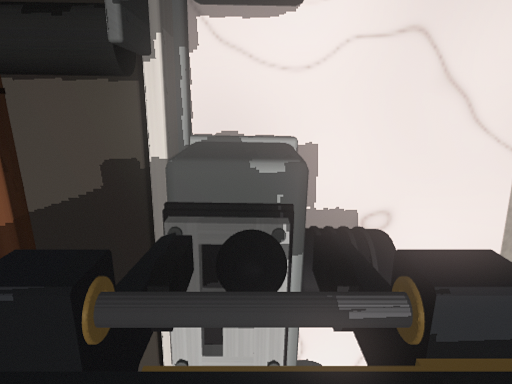

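```bash
python3 -m inch '0 -10 0 0; 0 -25 0 0; 0 -45 0 0; 0 -75 0 0; 0 -105 0 0; 0 -130 0 0; 0 -130 -40 0; 0 -130 -80 0; 0 -130 -125 0; 0 -130 -160 0'; python3 -m inch '0 0 0 0; 0 0 0 0; 0 0 0 0'
python3 - <<'E'
from h import *
D={c:r.snapshot(c) for c in ("scene","top","wrist")}
f=D["scene"]["frame"][:,:,::-1]; cv2.imwrite("pics/s16.png",cv2.resize(f[130:270,150:310],None,fx=4,fy=4,interpolation=2))
cv2.imwrite("pics/w16.png",D["wrist"]["frame"][:,:,::-1])
to(None,-2.6)
for n in ("knob","gate_mid","long_lid_mid"):
    p={c:best(c,n) for c in D}; z=.215 if n=="knob" else .15 if n=="gate_mid" else .119
    print(n,p,{c:onplane(D[c],p[c],z).round(4) for c in D if p[c] is not None})
for c in D:
    L=r.trace(c,"long_lid_mid")
    if L: print(c,L[0]["p"],rect(D[c],L[0]["region"],.128))
E
```

```text
clock: 28.3
tool_pos: [0.6624, -0.1993, 0.3182]
eef_rot: [0.708, -0.017, 0.017, -0.706]
contact_force: [-0.1, -0.3, -0.0]
opening: 0.643
clock: 28.6
tool_pos: [0.6632, -0.1938, 0.3178]
eef_rot: [-0.706, 0.015, -0.016, 0.708]
contact_force: [-0.1, -0.1, 0.1]
opening: 0.65
pos [ 0.6632 -0.1939  0.3176] clk 28.75 F [-0.2  0.5 -1.2] open 0.653
axes x [ 0.999 -0.043  0.   ] y [ 0.     0.001 -1.   ] z [0.043 0.999 0.001]
jaw ang -2.49 spin(tool y) 0.11
knob {'scene': [237.8, 226.8], 'top': [259.4, 147.0], 'wrist': [19.8, 234.8]} {'scene': array([ 0.6775, -0.0383,  0.215 ]), 'top': array([ 0.6666, -0.034 ,  0.215 ]), 'wrist': array([ 0.464 , -0.2264,  0.215 ])}
gate_mid {'scene': [217.5, 228.7], 'top': [275.7, 154.9], 'wrist': [233.4, 71.7]} {'scene': array([ 0.6509, -0.1042,  0.15  ]), 'top': array([ 0.6531, -0.0954,  0.15  ]), 'wrist': array([ 0.6501, -0.0981,  0.15  ])}
long_lid_mid {'scene': None, 'top': [260.5, 205.3], 'wrist': None} {'top': array([ 0.4654, -0.0346,  0.119 ])}
scene 0.75 ((480.1902160644531, -24.834365844726562), (165.519775390625, 71.6574935913086), 87.9007568359375)
top 0.66 ((469.18719482421875, -27.039581298828125), (162.49794006347656, 61.03339767456055), 89.06674194335938)
wrist 0.81 ((474.1986083984375, -67.63644409179688), (84.65633392333984, 67.93405151367188), 87.55191802978516)
```

View pics/s16.png

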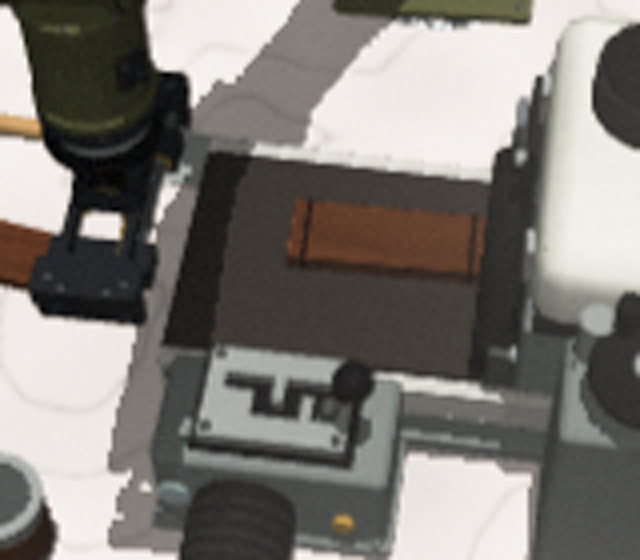

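View pics/w16.png

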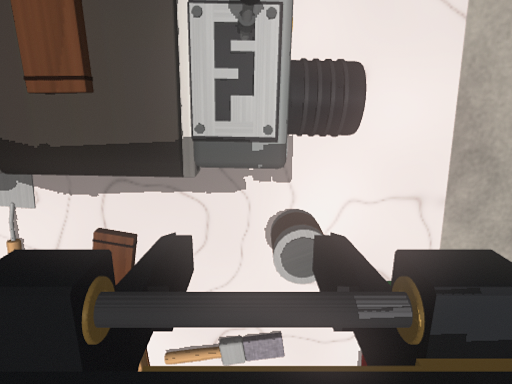

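The wrist picture shows the rod at about (246,18), in line with the far-side arms of the gate. The scene picture shows the lid still flush with the roller and straight, and the other bench things in view where they were. I'll hand in.

```bash
python3 -c "
from plant import r
print(r.finish_job())"
```

```text
the job is handed in; nothing more can be done
None
```

I laid the longer lid on the belt against the infeed roller and let go. Then I took the lever by its knob through first and second to third, released it in the side notch, and handed the job in at about 29 s. The hand-in gives no verdict, so these are my own last checks:

- **Lid:** it met the roller with about 6 N before I let go. Afterwards the top and scene cameras put its yaw within about 2° of the feed direction, and it lies flat and inside the belt's width.
- **Lever:** gripped from neutral to third, the knob travelled about 115 mm along the feed direction, then about 38 mm across into the notch. The slot's end (third) is 114.6 mm and 35 mm. The last pictures show the rod in the notch, on the far side of the gate, with the fingers clear.
- **Other things:** the ones visible in the last scene and wrist pictures look unmoved. I did not measure their positions again.

Some readings disagreed:

- **First grasp:** it missed. The fingers closed over the lid because the tips sit about 16 mm behind the reported TCP, not 8 mm ahead of it. I found this by touching the lid's top, pressing with about 18 N, and then gripped lower.
- **Cameras:** scene and top differ by about 5 to 10 mm in absolute position, so I relied on contact and the wrist camera.
- **Networks:** the last wrist-camera find of the knob was plainly wrong, and the long lid's centre point was missed in the scene and wrist pictures. I judged both from the pictures and the other views.

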